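Seat a microplate carrier on its locating pins and latch it

ROBOT

A 6-joint arm with a two-finger parallel gripper is mounted at the origin on a cart in front of the work surface, level with it; the furniture and walls round the work are solid. World frame = base frame: x ahead of the robot, y to its left, z up, the work surface at z = 0. Lengths are in m, angles in rad, forces in N, time in s.
With the tool pointing down it reaches from about 0.375 to 0.9 m from the base axis. Payload 3.1 kg.
Tool frame: the origin (TCP) lies between the finger pads; the fingertips stand 8 mm ahead of it and the grasp point (between the pads) lies 11 mm behind it; z points along the fingers, y is the line along which they close (so a half turn about z gives the same grasp; the last joint's range is limited). The gripper opens to 85 mm and grips with 20 to 120 N. Pads are 22 mm wide; open, the fingers measure 114 mm over their backs; the gripper's body (76 mm by 85 mm) begins 54 mm behind the grasp point. The pads swing forward as they close: fully open they stand 13 mm farther back than shut.
Start: joints at [-1.337, 0.527, 1.433, -0, 1.181, -0.178], TCP at [0.251, -0.572, 0.239] pointing down, gripper open.
Joint ranges: [-3.08, 3.08], [-0.75, 2.2], [0.22, 2.44], [-1.43, 4.57], [0, 2.65], [-2.85, 2.85]. Speed limits (rad/s): [2.79, 2.79, 3.14, 3.14, 3.14, 3.14].

INTERFACE

Orientations are given as a 3x3 rotation matrix whose columns are the frame's x, y, z axes.
In Python, from workcell import robot, eyes gives the robot as it stands.
- The arm moves only by the tool play_rows, never from a script. Its argument "increments" is text: rows parted by semicolons, each of 7 numbers parted by spaces: the shift along the tool's x, y, z in units of 50 mm (1.0 is 50 mm), then the turn, a rotation vector about the tool's x, y, z in units of 8 degrees (1.0 is 8 degrees), then the finger opening in mm, from 0 to 85.4. A call has 1 to 12 rows; each row shifts and turns the commanded pose from where the row before left it, along the tool's axes as they then stand; what a row does not reach is not made up. A row lasts 1/10 s, in which the tool goes at most 50 mm and 8.59 degrees, less where a joint would pass 70% of its speed; a pose out of reach is approached as far as the arm can. A call is refused whole if a number of a shift passes 1 or a number of a turn 1, either way. A call with a gripper value outside its range is refused whole. The fingers move at their own pace and stop on an object; "force" is the grip in N (left out, the last holds). Time passes only in rows, so rows that do not move let the fingers close. It gives the time, the measured TCP pose, the force, the opening and the grip force at its end, in the units of the state.
- robot.read_state(): the state, without advancing time (a new reading comes with each control period).
- eyes.camera(name): name is "scene" or "top"; returns (picture, depth): 400x640x3 uint8, red, green, blue; 400x640 float32, m along the optical axis (not along the pixel's ray), 0 where there is no reading.
- eyes.camera_params(name): a dict with "fx", "fy", "cx", "cy" (pixels), "view" (4x4, takes a point from world to camera coordinates). Camera axes: x right, y down, z forward; pixel columns grow to the right and rows downward; lengths in m; the calibration is good to about 2 mm. A picture is of the moment at which its call begins. camera_params takes no time and is no camera call.
- robot.sign_off(): hands the job in; it is judged then, once.
The state is a dict: "time": time; "joints": joint angles; "joint_vel": joint speeds; "effort": joint torques, N m; "tcp_pos": TCP position; "eef_rot": TCP orientation; "force": force on the tool from outside, world axes, zero at the start; "wrist_torque": the same for the moment, N m; "finger_gap": opening from 0.0 (shut) to 1.0 (fully open); "grip_force": force on a finger pad.
Only numpy, scipy, OpenCV 4.12 (cv2) and the standard library are available. Lean on these libraries where they do the work, as an engineer would, in place of code of your own. Each camera call takes 0.05 s, during which the arm holds its last target. There are 200 camera calls.

TASK

The microplate carrier on the loading stage was set down short of its place and is perched crooked on top of the two locating pins. Without picking it up, gently nudge it sideways with the fingertips until both of its holes drop over the pins and it lies flat and fully down on the stage; then gently push the latch by its thumb pin, without gripping it, all the way round until its nose lies over the carrier. Leave the other things on the desk where they are.

Things in the scene. Friction and masses are not known exactly. Their poses are not given: they have to be found in the camera images.
- stage: Fixed bare-aluminium loading stage, 172 (x) by 232 (y) mm, its top 14 mm above the desk. Origin: centre of its underside, on the desk; x points away from the robot (within 15 degrees), y to the left, z up. Thin scribed corners on its top mark the outline of the seated carrier, which is centred on the stage: carrier origin at x 0, y 0, z 14 mm of the stage, same heading.
- pin_left (a point): Foot of the left steel locating pin, on the stage's top, at x +25, y +74, z 14 mm of the stage. Pin: 8 mm thick for its lower 4 mm, then a bullet nose that narrows to 3 mm at its tip, 9 mm above the stage's top.
- pin_right (a point): Foot of the right locating pin, same pin, at x +25, y -74, z 14 mm of the stage.
- carrier: Loose grey plate, 104 (x) by 170 (y) by 12 mm, about 0.45 kg, with a white 96-well microplate fixed on it. Origin: centre of its underside, z up. At the start it lies 11 to 19 mm too near the robot, up to 11 mm left or right and up to 0.06 rad turned relative to the stage; its near edge rests on the stage and its far half on the tips of the pins, so it slopes up about 6 degrees away from the robot.
- carrier_top (a point): Centre of the microplate's top on the carrier, 26 mm above the carrier's underside; the microplate is 86 (x) by 128 (y) mm and stands 14 mm above the plate. The carrier slides on metal with ordinary friction (a push of 2 to 10 N): a push through its middle moves it straight, a push near one end of an edge turns it. Seated, the grey plate's top is 26 mm above the desk.
- hole_left (a point): Centre of the carrier's round through hole, 10 mm wide (1 mm clearance all round on the pin), at the plate's underside, at x +25, y +74 mm of the carrier. It belongs over the left pin. While the carrier is perched this point is 6 to 8 mm higher than the pin's foot, once the pin has fully entered 0 mm.
- hole_right (a point): Centre of the carrier's slotted through hole, 10 mm along x by 14 mm along y, at the plate's underside, at x +25, y -74 mm of the carrier. It belongs over the right pin.
- latch (a joint): Angle (rad) of the flat dark steel swing latch. 0 = open: nose to the stage's +y, tail to -y. 1.57 = closed, at its stop: nose to -x over the seated carrier's far right corner, tail to +x. Starts at 0 to 0.3, closes anticlockwise seen from above, stays where left, needs about 1 N at the thumb pin. Nose 34 mm long from the pivot.
- latch_pivot (a point): Pivot of the latch, on its axis at the top of its bar, at x +70, y -76, z 33.5 mm of the stage. The bar is 6 mm thick, its underside 27.5 mm above the desk: it clears the seated carrier by 1.5 mm but is blocked by a carrier that is not down.
- thumb_pin (a point): The upright steel thumb pin on the latch's tail, 11 mm thick, 38 mm from the pivot; this point is on its axis half-way up. The pin rises from 33.5 to 53.5 mm above the desk.
- timer: Bystander: white bench timer, 68 by 64 by 19 mm, lying to the right of the stage. Origin: centre of its underside.
- conical_1: Bystander: conical tube with an orange cap, 117 mm long, 22 mm thick, lying to the right of the stage. Origin: under its middle.
- ball_pen: Bystander: white and blue ball pen, 140 mm long, lying in front of the stage. Origin: under its middle.
- mouse: Bystander: black computer mouse, 113 by 63 by 38 mm, to the right of the stage, at the end of its cable. Origin: centre of its underside.
- card_box: Bystander: flat orange cardboard box, 62 by 88 by 14 mm, lying to the left of the stage. Origin: centre of its underside.
- ethanol_bottle: Bystander: small white bottle with a red cap, 52 mm thick, 124 mm tall, at the right. Origin: centre of its underside.

How it is judged:
By the outcome, as a careful person would: the job done as asked, in the order asked, and still so for the second after the job is handed in, with the robot touching nothing.
It also fails if it takes over 67 s, if anything falls off the work surface, if the arm or the gripper's body presses on something with over 40 N, if the wrist force passes 120 N, or if a joint passes its speed limit or range.

## Working session

There is one attempt and no reset: what is moved stays moved. The work goes in short steps, Python scripts to look and compute and a tool call to move; the robot and the scene stay as the last step left them, time stands still between calls to the robot, and variables do not carry over. Pictures are saved under pics/ and viewed, at most 10 in all, crops included, and the job is handed in when it is done.

Besides the shell and the picture viewer there is one more tool, called after "Call:" by a JSON object that holds its "name" and its "arguments", one argument or row to a line. play_rows: Moves the arm, as the interface text tells. Its arguments: {"type":"object","properties":{"increments":{"type":"string"},"force":{"type":"number"}},"required":["increments"]}

```bash
mkdir -p pics; ls; cat > h.py <<'E'
import numpy as np, cv2
from workcell import robot, eyes
def ray(name,u,v,z):
    p=eyes.camera_params(name);V=np.array(p["view"]);R=V[:3,:3];t=V[:3,3]
    c=-R.T@t;d=R.T@np.array([(u-p["cx"])/p["fx"],(v-p["cy"])/p["fy"],1])
    return c+d*(z-c[2])/d[2]
def proj(name,P):
    p=eyes.camera_params(name);V=np.array(p["view"]);q=V[:3,:3]@np.array(P)+V[:3,3]
    return np.array([p["fx"]*q[0]/q[2]+p["cx"],p["fy"]*q[1]/q[2]+p["cy"]])
E
python3 - <<'E'
from h import *
for n in("top","scene"):
    im,d=eyes.camera(n); np.savez("pics/%s0.npz"%n,im=im,d=d)
    cv2.imwrite("pics/%s0.png"%n,im[:,:,::-1])
    p=eyes.camera_params(n);V=np.array(p["view"]);print(n,p["fx"],(-V[:3,:3].T@V[:3,3]).round(3),V[:3,:3].round(2).tolist())
print(robot.read_state())
E
```

```text
pics
top 406.42955452972154 [ 0.352 -0.016  1.085] [[0.07, -1.0, -0.0], [-0.98, -0.07, -0.2], [0.2, 0.02, -0.98]]
scene 515.6841290129521 [-0.045  0.775  1.042] [[-0.79, -0.61, 0.01], [-0.44, 0.56, -0.7], [0.43, -0.56, -0.71]]
{'time': 0.1, 'joints': array([-1.33647599e+00,  5.28406715e-01,  1.43380472e+00,  8.70348169e-06,
        1.18141746e+00, -1.78507033e-01]), 'joint_vel': array([ 0.00086575, -0.00227109, -0.00235279,  0.00037885,  0.00100675,
       -0.00041103]), 'effort': array([ 4.50674634e-05, -4.43302846e+01, -1.78587037e+01, -2.25271424e-04,
        3.88409055e-03, -1.81173561e-06]), 'tcp_pos': array([ 0.25062242, -0.57184109,  0.23840116]), 'eef_rot': array([[ 9.15991557e-01,  4.01197272e-01, -4.64946915e-04],
       [ 4.01197371e-01, -9.15989486e-01,  1.98246678e-03],
       [ 3.69473776e-04, -2.00245831e-03, -9.99997927e-01]]), 'force': array([-0.40554817, -0.91280423, -0.1807361 ]), 'wrist_torque': array([ 0.01533223, -0.00695451,  0.02690982]), 'grip_force': 0.0, 'finger_gap': 1.0007411930477488}
```

View pics/top0.png

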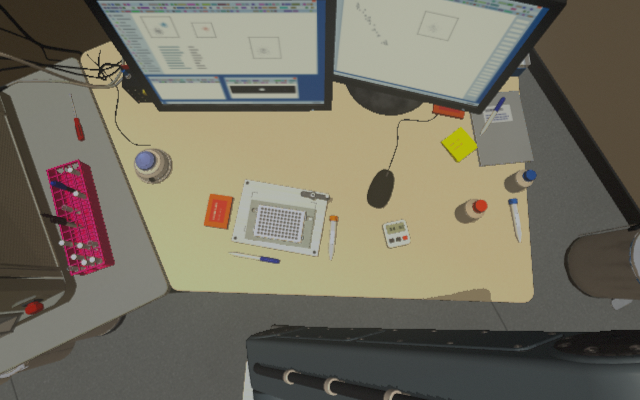

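View pics/scene0.png

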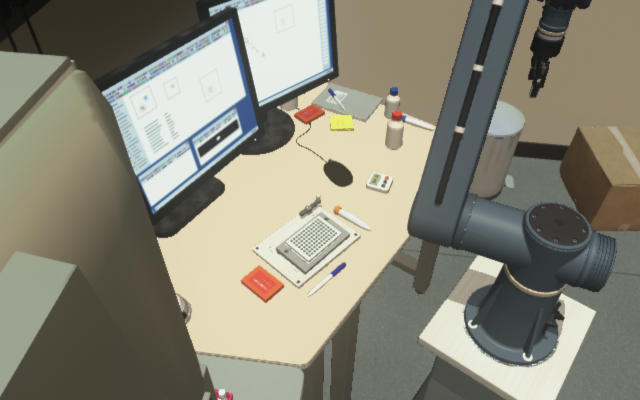

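The top view shows the stage around pixel (280,217) with the carrier on it, and the latch near (315,197). The scene view has the stage around (308,243). I'll enlarge both.

```bash
python3 - <<'E'
from h import *
a=np.load("pics/top0.npz")["im"][170:270,200:345]; b=np.load("pics/scene0.npz")["im"][185:295,240:385]
A=cv2.resize(a,None,fx=5,fy=5,interpolation=cv2.INTER_CUBIC);B=cv2.resize(b,None,fx=5,fy=5,interpolation=cv2.INTER_CUBIC)
cv2.imwrite("pics/ta.png",A[:,:,::-1]);cv2.imwrite("pics/sa.png",B[:,:,::-1])
E
```

```text
(no output)
```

View pics/ta.png

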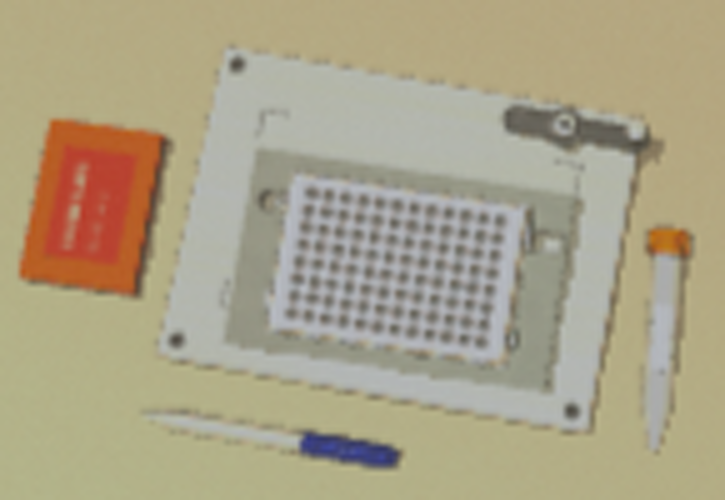

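View pics/sa.png

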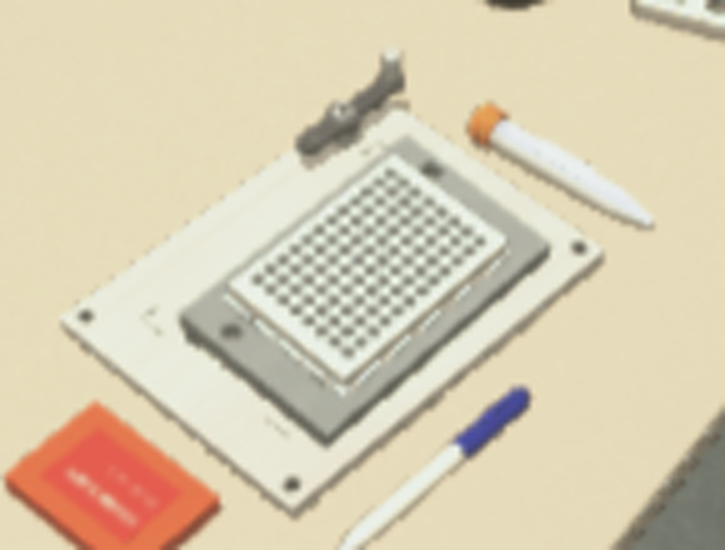

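The top crop shows three dark screws at (237,64), (176,340) and (572,411), the plate's left hole at (268,200), its right slot at (550,243), and the latch pivot at (565,125). The scene crop shows the holes at (232,331) and (432,169). Next I'll work out poses from these.

```bash
cat >> h.py <<'E'
def blob(im,u,v,r=4):
    g=cv2.cvtColor(im,cv2.COLOR_RGB2GRAY).astype(float);u0,v0=int(round(u)),int(round(v))
    w=g[v0-r:v0+r+1,u0-r:u0+r+1];k=np.clip(np.median(w)-w-15,0,None);y,x=np.mgrid[-r:r+1,-r:r+1]
    return np.array([u0+(k*x).sum()/k.sum(),v0+(k*y).sum()/k.sum()])
def tri(ua,ub):  # top px, scene px -> point
    P=[];
    for n,q in(("top",ua),("scene",ub)):
        p=eyes.camera_params(n);K=np.array([[p["fx"],0,p["cx"]],[0,p["fy"],p["cy"]],[0,0,1]]);P.append(K@np.array(p["view"])[:3])
    X=cv2.triangulatePoints(P[0],P[1],np.array(ua,float)[:,None],np.array(ub,float)[:,None])[:,0];return X[:3]/X[3]
T=lambda u,v:np.array([200+(u-2)/5,170+(v-2)/5])
S=lambda u,v:np.array([240+(u-2)/5,185+(v-2)/5])
E
python3 - <<'E'
from h import *
np.set_printoptions(precision=4,suppress=True)
t=np.load("pics/top0.npz")["im"];s=np.load("pics/scene0.npz")["im"]
sc={}
for k,a,b in(("TL",(237,64),(86,316)),("BL",(176,340),(292,484)),("BR",(572,411),(579,247))):
    pa=blob(t,*T(*a),3);pb=blob(s,*S(*b),3);A=ray("top",*pa,.014);B=ray("scene",*pb,.014);sc[k]=(A+B)/2
    print(k,A,B,tri(pa,pb))
c=(sc["TL"]+sc["BR"])/2;d=sc["BL"]-sc["BR"];e=sc["TL"]-sc["BL"]
print("centre",c,"yaw",np.arctan2(-d[0],d[1]),np.arctan2(e[1],e[0]),np.linalg.norm(d),np.linalg.norm(e))
yaw=np.arctan2(-d[0],d[1]);yaw=(yaw+np.arctan2(e[1],e[0]))/2
R=np.array([[np.cos(yaw),-np.sin(yaw)],[np.sin(yaw),np.cos(yaw)]])
L=lambda P:(R.T@(P[:2]-c[:2])*1000).round(1)
for n,a,b in(("hl",(268,200),(232,331)),("hr",(550,243),(432,169)),("pivot",(565,125),(341,111)),("thumb",(640,127),(392,57))):
    X=tri(T(*a),S(*b));print(n,X,L(X))
# plate corners (top view, underside pts ~) tops
for n,a,b,z in(("far-left",(256,150),(182,318),.014+.021),("near-left",(226,347),(328,432),.026),("near-right",(552,390),(548,247),.026),("far-right",(580,195),(408,138),.035)):
    print(n,L(ray("top",*T(*a),z)),L(ray("scene",*S(*b),z)))
E
```

```text
TL [0.6045 0.2027 0.014 ] [0.607  0.2034 0.014 ] [0.6058 0.2034 0.0143]
BL [0.453  0.2184 0.014 ] [0.4552 0.2187 0.014 ] [0.4541 0.2188 0.0148]
BR [0.4306 0.0075 0.014 ] [0.433  0.0074 0.014 ] [0.4316 0.008  0.0153]
centre [0.5188 0.1053 0.014 ] yaw -0.1053224087251323 -0.10142028118421297 0.21224577918312243 0.1524668949475084
hl [0.529  0.1749 0.0339] [ 3.  70.3]
hr [0.5168 0.0254 0.0351] [  6.3 -79.6]
pivot [0.5808 0.0227 0.0364] [ 70.2 -75.8]
thumb [ 0.5784 -0.0177  0.0482] [  72.  -116.1]
far-left [26.8 81.1] [27.3 83. ]
near-left [-77.1  76.6] [-71.4  77.6]
near-right [-69.6 -94.9] [-68.9 -87.1]
far-right [ 32.7 -91.5] [ 32.3 -86.8]
```

Call:
{"name": "play_rows", "arguments": {
  "increments": "0.376 -0.348 0 0 0 0 50;0.376 -0.348 0 0 0 0 50;0.376 -0.348 0 0 0 0 50;0.376 -0.348 0 0 0 0 50;0.376 -0.348 0 0 0 0 50;0.376 -0.348 0 0 0 0 50;0.376 -0.348 0 0 0 0 50;0.376 -0.348 0 0 0 0 50;0.376 -0.348 0 0 0 0 50;0.376 -0.348 0 0 0 0 50;0.376 -0.348 0 0 0 0 50;0.376 -0.348 0 0 0 0 50"
}}

```text
time: 1.3
tcp_pos: [0.3738, -0.2895, 0.2391]
eef_rot: [[0.916, 0.401, -0.0], [0.401, -0.916, 0.001], [-0.0, -0.001, -1.0]]
force: [-0.7, -0.0, -0.0]
finger_gap: 0.586
grip_force: 0.0
```

Call:
{"name": "play_rows", "arguments": {
  "increments": "0.376 -0.348 0 0 0 0 50;0.376 -0.348 0 0 0 0 50;0.376 -0.348 0 0 0 0 50;0.376 -0.348 0 0 0 0 50;0.376 -0.348 0 0 0 0 50;0.376 -0.348 0 0 0 0 50;0.376 -0.348 0 0 0 0 50;0.376 -0.348 0 0 0 0 50;0.376 -0.348 0 0 0 0 50;0.376 -0.348 0 0 0 0 50;0.376 -0.348 0 0 0 0 50;0.376 -0.348 0 0 0 0 50"
}}

```text
time: 2.5
tcp_pos: [0.4966, -0.0078, 0.239]
eef_rot: [[0.916, 0.401, -0.001], [0.401, -0.916, 0.0], [-0.001, -0.0, -1.0]]
force: [-0.5, -1.1, 0.2]
finger_gap: 0.588
grip_force: 0.0
```

Call:
{"name": "play_rows", "arguments": {
  "increments": "0 0 0.2 0 0 -0.945 50;0 0 0.2 0 0 -0.945 50;0 0 0.2 0 0 -0.945 50;0 0 0.2 0 0 -0.945 50;0 0 0.2 0 0 -0.945 50;0 0 0.2 0 0 -0.945 50;0 0 0.2 0 0 -0.945 50;0 0 0.2 0 0 -0.945 50;0 0 0 0 0 0 50;0 0 0 0 0 0 50"
}}

```text
time: 3.5
tcp_pos: [0.4963, -0.0089, 0.1592]
eef_rot: [[0.105, 0.994, -0.001], [0.994, -0.105, 0.0], [0.0, -0.001, -1.0]]
force: [0.2, 0.5, 0.2]
finger_gap: 0.586
grip_force: 0.0
```

```bash
cat >> h.py <<'E'
np.set_printoptions(precision=4,suppress=True)
C=np.array([.5188,.1053]);YAW=-.103
R=np.array([[np.cos(YAW),-np.sin(YAW)],[np.sin(YAW),np.cos(YAW)]])
L=lambda P:R.T@(np.array(P)[:2]-C)*1000          # stage mm
def go(xy,z,ytool):  # stage mm target (TCP), world z mm, tool psi -> tool units
    s=robot.read_state();E=s["eef_rot"];w=C+R@np.array(xy)/1000
    d=E.T@(np.array([*w,z/1000])-s["tcp_pos"])/.05
    psi=np.arctan2(E[1,0],E[0,0]);t=(ytool-psi+np.pi)%(2*np.pi)-np.pi
    print("t",s["time"],"stage",L(s["tcp_pos"]),"z",s["tcp_pos"][2]*1000,"F",s["force"],"gap",s["finger_gap"]);print("shift units",d,"turn z units",-np.degrees(t)/8,"tilt",E[:2,2])
E
python3 -c "
from h import *
go((-10,-115),60,1.468)"
```

```text
t 3.5 stage [ -10.5918 -115.9049] z 159.1502657416338 F [0.2078 0.4638 0.219 ] gap 0.5864363877588943
shift units [0.0179 0.0134 1.983 ] turn z units -0.01676161937512774 tilt [-0.0008  0.0002]
```

Call:
{"name": "play_rows", "arguments": {
  "increments": "0.09 0 0.3 0 0 0 50;0.09 0 0.3 0 0 0 50;0 0 0.3 0 0 0 50;0 0 0.3 0 0 0 50;0 0 0.3 0 0 0 50;0 0 0.3 0 0 0 50;0 0 0.3 0 0 0 50;0 0 0.3 0 0 0 50;0 0 0.14 0 0 0 50;0 0 0 0 0 0 50"
}}

```text
time: 4.5
tcp_pos: [0.4974, 0.0, 0.0319]
eef_rot: [[0.103, 0.995, -0.001], [0.995, -0.103, 0.0], [0.0, -0.001, -1.0]]
force: [-0.1, 0.1, 0.6]
finger_gap: 0.583
grip_force: 0.0
```

```bash
python3 - <<'E'
from h import *
go((-15,-106),28,1.468)
for n in("top","scene"):
    im,d=eyes.camera(n);np.savez("pics/%s1.npz"%n,im=im,d=d)
a=np.load("pics/top1.npz")["im"][170:270,200:345]; b=np.load("pics/scene1.npz")["im"][185:295,240:385]
cv2.imwrite("pics/p1.png",np.hstack([cv2.resize(a,(400,290)),cv2.resize(b,(400,290))])[:,:,::-1])
E
```

```text
t 4.5 stage [ -10.5056 -106.9348] z 31.94281718123067 F [-0.1435  0.1315  0.6439] gap 0.5831402732942146
shift units [ 0.0186 -0.0898  0.0789] turn z units -0.00580907262916724 tilt [-0.0009  0.0002]
```

View pics/p1.png

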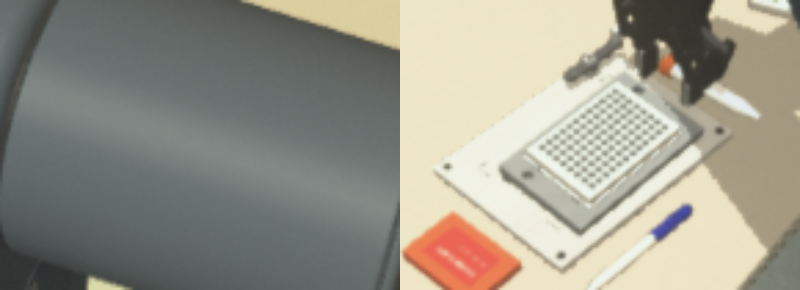

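The top view is blocked by the arm. The scene view shows the fingers beside the carrier's right edge at about (650,65) and (690,95). I'll lower in small steps to feel for the stage.

Call:
{"name": "play_rows", "arguments": {
  "increments": "0 -0.08 0.05 0 0 0 50;0 0 0.05 0 0 0 50;0 0 0 0 0 0 50"
}}

```text
time: 4.9
tcp_pos: [0.4932, 0.0005, 0.0274]
eef_rot: [[0.102, 0.995, -0.0], [0.995, -0.102, 0.0], [0.0, -0.0, -1.0]]
force: [0.5, -0.8, 0.7]
finger_gap: 0.588
grip_force: 0.0
```

Call:
{"name": "play_rows", "arguments": {
  "increments": "0 0 0.02 0 0 0 50;0 0 0.02 0 0 0 50;0 0 0 0 0 0 50"
}}

```text
time: 5.2
tcp_pos: [0.4935, 0.0004, 0.0252]
eef_rot: [[0.102, 0.995, 0.0], [0.995, -0.102, 0.0], [0.0, 0.0, -1.0]]
force: [-1.0, -0.6, -0.6]
finger_gap: 0.586
grip_force: 0.0
```

Call:
{"name": "play_rows", "arguments": {
  "increments": "0 0 0.02 0 0 0 50;0 0 0 0 0 0 50"
}}

```text
time: 5.4
tcp_pos: [0.4934, 0.0004, 0.0242]
eef_rot: [[0.102, 0.995, -0.0], [0.995, -0.102, 0.0], [0.0, -0.0, -1.0]]
force: [0.0, 0.5, 0.1]
finger_gap: 0.589
grip_force: 0.0
```

Call:
{"name": "play_rows", "arguments": {
  "increments": "0 0 0.04 0 0 0 50;0.03 0 0 0 0 0 50;0.03 0 0 0 0 0 50;0.03 0 0 0 0 0 50;0.03 0 0 0 0 0 50;0.02 0 0 0 0 0 50;0.02 0 0 0 0 0 50;0 0 0 0 0 0 50"
}}

```text
time: 6.2
tcp_pos: [0.4941, 0.0083, 0.0223]
eef_rot: [[0.102, 0.995, -0.0], [0.995, -0.102, -0.0], [-0.0, -0.0, -1.0]]
force: [-1.4, -3.0, -0.4]
finger_gap: 0.588
grip_force: 1.2
```

```bash
cat >> h.py <<'E'
def holes(im,g=((232,331),(432,169)),z=.0345):
    return [L(ray("scene",*blob(im,*q,3),z)) for q in (S(*a) for a in g)]
def dump(n):
    b=eyes.camera("scene")[0];np.savez("pics/s%s.npz"%n,im=b);c=b[185:295,240:385]
    cv2.imwrite("pics/s%s.png"%n,cv2.resize(c,None,fx=5,fy=5,interpolation=cv2.INTER_CUBIC)[:,:,::-1]);return b
E
python3 - <<'E'
from h import *
go((-15,-96),22,1.468)
print(holes(np.load("pics/scene0.npz")["im"]),holes(dump(2)))
E
```

```text
t 6.2 stage [-14.5862 -98.9929] z 22.29727298817402 F [-1.419  -2.9991 -0.4392] gap 0.5879092594952282
shift units [ 0.0599 -0.0082  0.0059] turn z units 0.004388276354869278 tilt [-0.0004 -0.0001]
[array([ 3.4404, 72.6879]), array([  7.5332, -78.9493])] [array([ 4.1182, 72.9718]), array([  9.6396, -87.7781])]
```

Call:
{"name": "play_rows", "arguments": {
  "increments": "0.02 0 0 0 0 0 50;0.02 0 0 0 0 0 50;0.02 0 0 0 0 0 50;0 0 0 0 0 0 50"
}}

```text
time: 6.65
tcp_pos: [0.4945, 0.0115, 0.0223]
eef_rot: [[0.102, 0.995, -0.0], [0.995, -0.102, 0.0], [0.0, -0.0, -1.0]]
force: [-1.4, -1.8, 0.5]
finger_gap: 0.582
grip_force: 1.2
```

```bash
python3 - <<'E'
from h import *
go((-15,-96),22,1.468)
print(holes(dump(3)))
E
```

```text
t 6.65 stage [-14.4979 -95.749 ] z 22.288844412236845 F [-1.3606 -1.7654  0.4976] gap 0.5818994053973582
shift units [-0.005  -0.01    0.0058] turn z units 0.0020908762306276435 tilt [-0.0001  0.0002]
[array([ 5.3811, 75.631 ]), array([ 10.0482, -88.3194])]
```

View pics/s3.png

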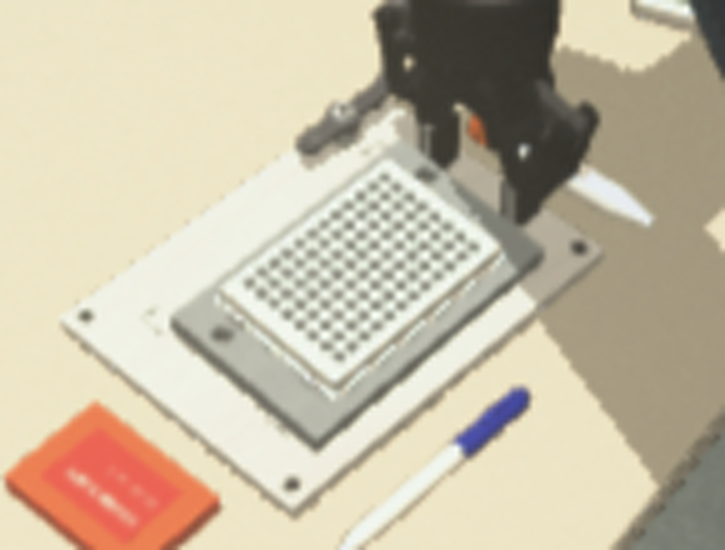

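The carrier slid left to fingers flush at stage y ≈ -85. Now I'll back off, lift, and move round to the near edge.

Call:
{"name": "play_rows", "arguments": {
  "increments": "-0.06 0 0 0 0 0 50;-0.06 0 -0.1 0 0 0 50;0 0 -0.5 0 0 0 50;0 0 -0.5 0 0 0 50;0.255 -0.19 0 0 0 0 50;0.255 -0.19 0 0 0 0 50;0.255 -0.19 0 0 0 0 50;0.255 -0.19 0 0 0 0 50;0.255 -0.19 0 0 0 0 50;0.255 -0.19 0 0 0 0 50;0.255 -0.19 0 0 0 0 50;0.255 -0.19 0 0 0 0 50"
}}

```text
time: 7.9
tcp_pos: [0.4278, 0.1159, 0.077]
eef_rot: [[0.102, 0.995, -0.001], [0.995, -0.102, 0.0], [-0.0, -0.001, -1.0]]
force: [1.0, -1.2, 0.7]
finger_gap: 0.587
grip_force: 0.0
```

Call:
{"name": "play_rows", "arguments": {
  "increments": "0 0 0 0 0 0.94 50;0 0 0 0 0 0.94 50;0 0 0 0 0 0.94 50;0 0 0 0 0 0.94 50;0 0 0 0 0 0.94 50;0 0 0 0 0 0.94 50;0 0 0 0 0 0.94 50;0 0 0 0 0 0.94 50;0 0 0 0 0 0.94 50;0 0 0 0 0 0.94 50;0 0 0 0 0 0.94 50;0 0 0 0 0 0.91 50"
}}

```text
time: 9.1
tcp_pos: [0.4282, 0.1154, 0.0771]
eef_rot: [[0.994, -0.107, -0.001], [-0.107, -0.994, 0.0], [-0.001, 0.0, -1.0]]
force: [-0.6, 0.6, -0.6]
finger_gap: 0.587
grip_force: 0.0
```

```bash
python3 - <<'E'
from h import *
go((-90,0),22,-.103)
b=dump(4);print(holes(b,((222,331),(426,173))))
cv2.imwrite("pics/top4.png",eyes.camera("top")[0][130:290,180:345,::-1])
E
```

```text
t 9.1 stage [-91.178    0.7266] z 77.07512719672151 F [-0.601   0.6309 -0.602 ] gap 0.5866628960315601
shift units [0.0243 0.0144 1.1015] turn z units -0.030504396986342615 tilt [-0.0006  0.    ]
[array([ 5.666 , 76.1886]), array([nan, nan])]h.py:13: RuntimeWarning: invalid value encountered in scalar divide
  return np.array([u0+(k*x).sum()/k.sum(),v0+(k*y).sum()/k.sum()])
```

Call:
{"name": "play_rows", "arguments": {
  "increments": "0.02 0.01 0.2 0 0 0 50;0 0 0.2 0 0 0 50;0 0 0.2 0 0 0 50;0 0 0.2 0 0 0 50;0 0 0.2 0 0 0 50;0 0 0.1 0 0 0 50;0.05 0 0 0 0 0 50;0.05 0 0 0 0 0 50;0 0 0 0 0 0 50"
}}

```text
time: 10.1
tcp_pos: [0.4357, 0.1135, 0.0226]
eef_rot: [[0.995, -0.102, 0.002], [-0.102, -0.995, 0.0], [0.002, -0.0, -1.0]]
force: [-0.3, 0.1, 0.0]
finger_gap: 0.585
grip_force: 0.0
```

Call:
{"name": "play_rows", "arguments": {
  "increments": "0.03 0 0 0 0 0 50;0.03 0 0 0 0 0 50;0.03 0 0 0 0 0 50;0.03 0 0 0 0 0 50;0 0 0 0 0 0 50"
}}

```text
time: 10.6
tcp_pos: [0.4374, 0.1132, 0.0224]
eef_rot: [[0.995, -0.101, -0.007], [-0.101, -0.995, 0.0], [-0.007, 0.001, -1.0]]
force: [-5.8, 2.1, 4.2]
finger_gap: 0.584
grip_force: 2.8
```

```bash
python3 - <<'E'
from h import *
go((-63,0),22,-.103)
b=dump(5);print(holes(b,((222,331),(426,173))))
E
```

```text
t 10.6 stage [-81.7805  -0.5493] z 22.410950220986837 F [-5.8331  2.1094  4.1969] gap 0.583794553794189
shift units [ 0.3757 -0.0105  0.0058] turn z units 0.010065850296538595 tilt [-0.0065  0.0001]
[array([ 7.0615, 75.8717]), array([  2.8386, -68.9038])]
```

View pics/s5.png

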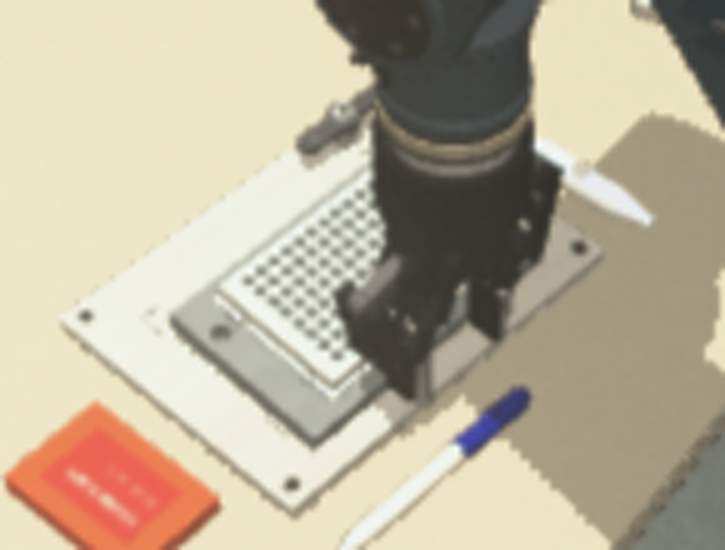

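Fingers are at the near edge, around (420,380) and (490,320), and in contact. I'll keep pushing gently.

Call:
{"name": "play_rows", "arguments": {
  "increments": "0 0 0 0 0 0 50;0.03 0 0 0 0 0 50;0.03 0 0 0 0 0 50;0 0 0 0 0 0 50"
}}

```text
time: 11.05
tcp_pos: [0.4404, 0.1128, 0.0223]
eef_rot: [[0.995, -0.102, -0.007], [-0.102, -0.995, 0.0], [-0.007, 0.001, -1.0]]
force: [-5.3, 1.3, 3.2]
finger_gap: 0.586
grip_force: 2.8
```

```bash
python3 - <<'E'
from h import *
go((-63,0),22,-.103)
b=dump(6);print(holes(b,((220,331),(426,173))))
E
```

```text
t 11.05 stage [-78.7458  -0.573 ] z 22.338481724571178 F [-5.2835  1.2746  3.1859] gap 0.5858654438947386
shift units [ 0.315  -0.0112  0.0047] turn z units 0.005249855813337413 tilt [-0.0066  0.0001]
[array([ 9.8578, 75.7166]), array([  2.4506, -69.3902])]
```

Call:
{"name": "play_rows", "arguments": {
  "increments": "0.03 0 0 0 0 0 50;0.03 0 0 0 0 0 50;0.03 0 0 0 0 0 50;0.03 0 0 0 0 0 50;0.03 0 0 0 0 0 50;0.03 0 0 0 0 0 50;0 0 0 0 0 0 50"
}}

```text
time: 11.8
tcp_pos: [0.4497, 0.1118, 0.0223]
eef_rot: [[0.995, -0.102, -0.006], [-0.102, -0.995, 0.0], [-0.006, 0.001, -1.0]]
force: [-5.3, -0.0, 2.8]
finger_gap: 0.586
grip_force: 2.5
```

```bash
python3 - <<'E'
from h import *
go((-63,0),22,-.103)
b=dump(7)
E
```

```text
t 11.8 stage [-69.4404  -0.6457] z 22.3197010182608 F [-5.3387 -0.0219  2.7682] gap 0.5863191784533334
shift units [ 0.1289 -0.0128  0.0056] turn z units 0.004690662008079637 tilt [-0.0059  0.    ]
```

View pics/s7.png

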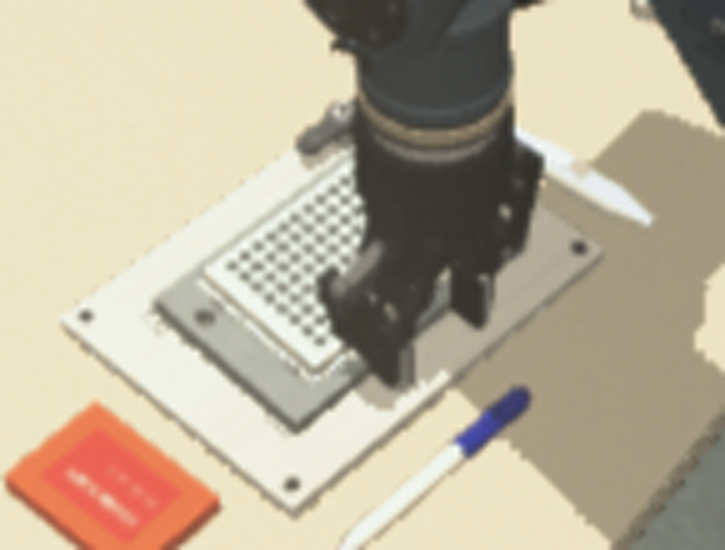

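The hole is now at (205,317), with about 5 mm to go. I'll use fine steps.

Call:
{"name": "play_rows", "arguments": {
  "increments": "0.02 0 0 0 0 0 50;0.02 0 0 0 0 0 50;0.02 0 0 0 0 0 50;0 0 0 0 0 0 50"
}}

```text
time: 12.25
tcp_pos: [0.4552, 0.1114, 0.0224]
eef_rot: [[0.995, -0.102, -0.001], [-0.102, -0.995, 0.0], [-0.001, 0.0, -1.0]]
force: [-3.0, 0.4, 2.8]
finger_gap: 0.584
grip_force: 1.7
```

Call:
{"name": "play_rows", "arguments": {
  "increments": "0.02 0 0 0 0 0 50;0 0 0 0 0 0 50"
}}

```text
time: 12.45
tcp_pos: [0.4553, 0.1114, 0.0223]
eef_rot: [[0.995, -0.102, -0.003], [-0.102, -0.995, 0.0], [-0.003, 0.0, -1.0]]
force: [-4.3, 1.0, 4.2]
finger_gap: 0.591
grip_force: 2.5
```

Call:
{"name": "play_rows", "arguments": {
  "increments": "0.02 0 0 0 0 0 50;0 0 0 0 0 0 50"
}}

```text
time: 12.65
tcp_pos: [0.4556, 0.1113, 0.0223]
eef_rot: [[0.995, -0.102, -0.004], [-0.102, -0.995, 0.0], [-0.004, 0.0, -1.0]]
force: [-6.2, 0.5, 5.0]
finger_gap: 0.586
grip_force: 2.9
```

```bash
python3 - <<'E'
from h import *
go((-63,0),22,-.103)
b=dump(8); p=(205,317)
print([L(ray("scene",*blob(b,*S(*p),3),z)) for z in (.0345,.026)])
E
```

```text
t 12.65 stage [-63.4664  -0.5305] z 22.31527465724028 F [-6.1796  0.5406  5.0177] gap 0.5857563402942855
shift units [ 0.0094 -0.0106  0.0063] turn z units 0.00486549480166229 tilt [-0.0042  0.0001]
[array([21.3694, 77.1966]), array([26.8613, 72.7128])]
```

The carrier jumped forward and then met resistance, so it has probably dropped on. I'll back off and look.

Call:
{"name": "play_rows", "arguments": {
  "increments": "-0.1 0 0 0 0 0 50;-0.2 0 0 0 0 0 50;-0.1 0 -0.3 0 0 0 50;0 0 -0.5 0 0 0 50;0 0 -0.8 0 0 0 50;0 0.5 -0.8 0 0 0 50;0 0.8 -0.5 0 0 0 50;0 0.8 0 0 0 0 50;0 0.8 0 0 0 0 50;0 0.8 0 0 0 0 50;0 0.8 0 0 0 0 50;0 0.8 0 0 0 0 50"
}}

```text
time: 13.9
tcp_pos: [0.4107, -0.1524, 0.1675]
eef_rot: [[0.995, -0.102, 0.002], [-0.102, -0.995, -0.002], [0.002, 0.001, -1.0]]
force: [1.1, 0.1, 0.3]
finger_gap: 0.58
grip_force: 0.0
```

```bash
python3 - <<'E'
from h import *
go((-63,0),22,-.103)
b=dump(9)
a=eyes.camera("top")[0];np.savez("pics/t9.npz",im=a)
q=np.hstack([cv2.resize(x,(400,300),interpolation=cv2.INTER_CUBIC) for x in(a[170:270,205:338],b[190:290,242:375])])
cv2.imwrite("pics/c9.png",q[:,:,::-1])
E
```

```text
t 13.9 stage [ -81.0364 -267.4254] z 167.51789812402006 F [1.1271 0.1373 0.3288] gap 0.5796958873590223
shift units [ 0.3556 -5.3523  2.9039] turn z units 0.0027001213125722227 tilt [ 0.0023 -0.0016]
```

View pics/c9.png

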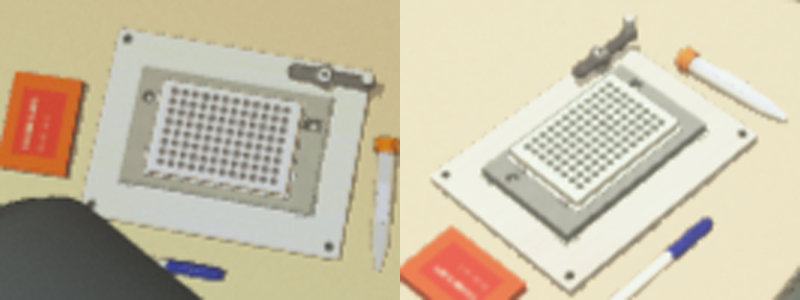

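Both views show the carrier inside the scribed marks, with pins visible in the holes (top at (148,97) and (313,124)). I'll check flatness with depth.

```bash
cat >> h.py <<'E'
def cloud(n):
    im,d=eyes.camera(n);p=eyes.camera_params(n);V=np.array(p["view"]);v,u=np.indices(d.shape)
    X=np.stack([(u-p["cx"])/p["fx"]*d,(v-p["cy"])/p["fy"]*d,d],-1)
    return im,(X-V[:3,3])@V[:3,:3],d>0
def flat(n):
    im,W,ok=cloud(n);xy=(W[...,:2]-C)@R*1000;z=W[...,2]*1000
    for nm,bx in(("nearL",(-48,-20,68,80)),("farL",(30,48,50,80)),("nearR",(-48,-20,-80,-68)),("farR",(32,48,-45,-20)),("mpFar",(20,38,-55,55)),("mpNear",(-38,-20,-55,55)),("mpL",(-35,35,35,58)),("mpR",(-35,35,-58,-35)),("stage",(62,80,-20,100))):
        m=ok&(xy[...,0]>bx[0])&(xy[...,0]<bx[1])&(xy[...,1]>bx[2])&(xy[...,1]<bx[3])
        print(n,nm,m.sum(),np.median(z[m]).round(2) if m.sum() else None)
E
python3 -c "
from h import *
flat('top');flat('scene')"
```

```text
top nearL 46 26.19
top farL 65 26.47
top nearR 50 26.83
top farR 47 35.67
top mpFar 283 40.91
top mpNear 289 40.58
top mpL 231 40.67
top mpR 233 40.69
top stage 288 14.43
scene nearL 44 27.51
scene farL 66 28.39
scene nearR 39 26.89
scene farR 27 41.48
scene mpFar 220 41.48
scene mpNear 269 41.05
scene mpL 188 41.28
scene mpR 196 41.3
scene stage 235 15.22
```

```bash
python3 - <<'E'
from h import *
for n in("top","scene"):
    im,W,ok=cloud(n);xy=(W[...,:2]-C)@R*1000;z=W[...,2]*1000;x,y=xy[...,0],xy[...,1]
    def fit(m):
        A=np.c_[x[m],y[m],np.ones(m.sum())];c=np.zeros(3);w=np.ones(len(A),bool)
        for _ in range(4):
            c=np.linalg.lstsq(A[w],z[m][w],rcond=None)[0];r=abs(z[m]-A@c);w=r<1.5
        return c,w.sum()
    print(n,"stage",fit(ok&(abs(x)<82)&(abs(y)<112)&((abs(x)>60)|(abs(y)>92))&(z<20)),"mp",fit(ok&(abs(x)<38)&(abs(y)<58)&(z>36)),"plate",fit(ok&(abs(x)<48)&(abs(y)<82)&((abs(y)>70)|(abs(x)>49))&(z>20)&(z<33)))
E
```

```text
top stage (array([-0.0014,  0.0003, 14.4426]), np.int64(1046)) mp (array([-0.007 ,  0.0029, 40.776 ]), np.int64(748)) plate (array([ 0.0035, -0.0006, 26.2533]), np.int64(168))
scene stage (array([  0.2156,   0.2961, -17.0335]), np.int64(58)) mp (array([ 0.0067,  0.0006, 41.574 ]), np.int64(525)) plate (array([ 0.0008,  0.0003, 26.8478]), np.int64(127))
```

Measured slopes are about zero and the heights match seated, so the carrier is down flat. Next is the latch: shut the fingers and go to the -x side of the thumb pin.

Call:
{"name": "play_rows", "arguments": {
  "increments": "0.238 -0.278 0 0 0 0 0;0.238 -0.278 0 0 0 0 0;0.238 -0.278 0 0 0 0 0;0.238 -0.278 0 0 0 0 0;0.238 -0.278 0 0 0 0 0;0.238 -0.278 0 0 0 0 0;0.238 -0.278 0 0 0 0 0;0.238 -0.278 0 0 0 0 0;0.238 -0.278 0 0 0 0 0;0.238 -0.278 0 0 0 0 0;0.238 -0.278 0 0 0 0 0;0 0 0 0 0 0 0"
}}

```text
time: 15.4
tcp_pos: [0.5575, -0.0086, 0.1673]
eef_rot: [[0.995, -0.097, 0.002], [-0.097, -0.995, 0.0], [0.001, -0.0, -1.0]]
force: [-0.2, -0.5, -0.1]
finger_gap: -0.001
grip_force: 0.0
```

```bash
python3 - <<'E'
from h import *
go((50,-114),46,-.103)
E
```

```text
t 15.4 stage [  50.157  -109.3128] z 167.2721609316862 F [-0.1911 -0.5281 -0.1253] gap -0.0006929437586978682
shift units [-0.0072  0.0946  2.4254] turn z units 0.039130919834697776 tilt [0.0015 0.0002]
```

Call:
{"name": "play_rows", "arguments": {
  "increments": "-0.08 0.095 0.3 0 0 0.04 0;0 0 0.3 0 0 0 0;0 0 0.3 0 0 0 0;0 0 0.3 0 0 0 0;0 0 0.3 0 0 0 0;0 0 0.3 0 0 0 0;0 0 0.3 0 0 0 0;0 0 0.2 0 0 0 0;0 0 0.12 0 0 0 0;0.08 0 0 0 0 0 0;0.07 0 0 0 0 0 0;0 0 0 0 0 0 0"
}}

```text
time: 16.6
tcp_pos: [0.5605, -0.017, 0.0469]
eef_rot: [[0.994, -0.108, 0.002], [-0.108, -0.994, -0.0], [0.002, 0.0, -1.0]]
force: [0.5, -0.1, 0.3]
finger_gap: 0.0
grip_force: 0.0
```

Call:
{"name": "play_rows", "arguments": {
  "increments": "0.04 0.016 0 0 0 -0.375 0;0.04 0.016 0 0 0 -0.375 0;0.04 0.016 0 0 0 -0.375 0;0.04 0.016 0 0 0 -0.375 0;0.04 0.016 0 0 0 -0.375 0;0.04 0.016 0 0 0 -0.375 0"
}}

```text
time: 17.2
tcp_pos: [0.5712, -0.0212, 0.0469]
eef_rot: [[0.978, 0.207, -0.0], [0.207, -0.978, 0.0], [-0.0, -0.0, -1.0]]
force: [-1.5, 1.2, -0.2]
finger_gap: -0.001
grip_force: 0.5
```

```bash
python3 - <<'E'
from h import *
t=np.radians(18);print((70+38*np.sin(t)-16.5*np.cos(t),-76-38*np.cos(t)-16.5*np.sin(t)))
go((70+38*np.sin(t)-16.5*np.cos(t),-76-38*np.cos(t)-16.5*np.sin(t)),46,-.103+t)
b=dump(10)
E
```

```text
(np.float64(66.05021326737797), np.float64(-117.23892802640248))
t 17.2 stage [  65.1733 -120.3944] z 46.876436332227776 F [-1.4888  1.1569 -0.1589] gap -0.0008943332970576453
shift units [ 0.036  -0.0547  0.0175] turn z units -0.02030213974507442 tilt [-0.0005  0.0002]
```

View pics/s10.png

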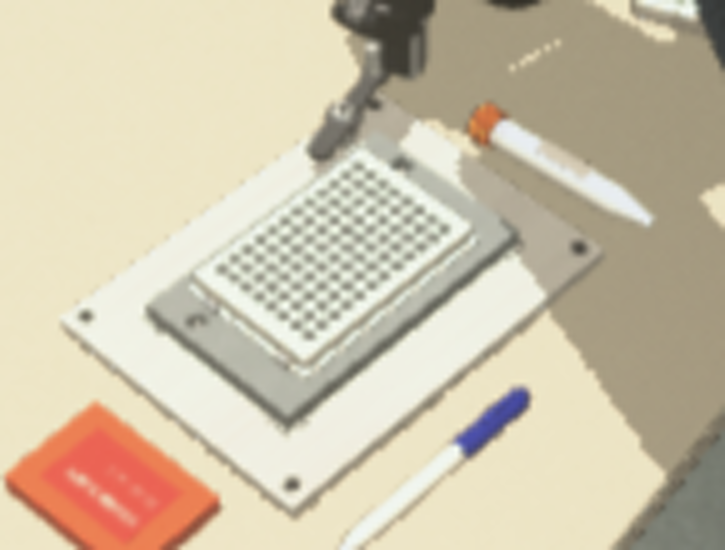

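The latch nose at (320,150) is turning as wanted. I'll carry on round the arc with a small correction.

Call:
{"name": "play_rows", "arguments": {
  "increments": "0.046 0.009 0 0 0 -0.375 0;0.046 0.009 0 0 0 -0.375 0;0.046 0.009 0 0 0 -0.375 0;0.046 0.009 0 0 0 -0.375 0;0.042 0.009 0 0 0 -0.375 0;0.042 0.009 0 0 0 -0.375 0;0.04 0.009 0 0 0 -0.375 0;0.04 0.009 0 0 0 -0.375 0;0.04 0.016 0 0 0 -0.375 0;0.04 0.016 0 0 0 -0.375 0;0.04 0.016 0 0 0 -0.375 0;0.04 0.016 0 0 0 -0.375 0"
}}

```text
time: 18.45
tcp_pos: [0.597, -0.0163, 0.0468]
eef_rot: [[0.67, 0.742, 0.0], [0.742, -0.67, -0.001], [-0.001, 0.001, -1.0]]
force: [-2.2, -3.8, 0.4]
finger_gap: 0.001
grip_force: 2.0
```

```bash
python3 - <<'E'
from h import *
t=np.radians(54)
go((70+38*np.sin(t)-16.5*np.cos(t),-76-38*np.cos(t)-16.5*np.sin(t)),46,-.103+t)
E
```

```text
t 18.45 stage [  90.3105 -112.8746] z 46.843287943672955 F [-2.2146 -3.751   0.3884] gap 0.0010047390537821007
shift units [ 0.0279 -0.0022  0.0168] turn z units -0.02364696381562926 tilt [ 0.     -0.0013]
```

Call:
{"name": "play_rows", "arguments": {
  "increments": "0.042 0.016 0 0 0 -0.375 0;0.042 0.016 0 0 0 -0.375 0;0.042 0.016 0 0 0 -0.375 0;0.042 0.016 0 0 0 -0.375 0;0 0 0 0 0 0 0"
}}

```text
time: 18.95
tcp_pos: [0.6025, -0.0142, 0.0468]
eef_rot: [[0.501, 0.866, -0.005], [0.866, -0.501, -0.005], [-0.007, -0.002, -1.0]]
force: [-6.3, -12.2, 2.9]
finger_gap: 0.002
grip_force: 6.4
```

```bash
python3 - <<'E'
from h import *
t=np.radians(66)
go((70+38*np.sin(t)-16.5*np.cos(t),-76-38*np.cos(t)-16.5*np.sin(t)),46,-.103+t)
dump(11)
E
```

```text
t 18.95 stage [  95.5761 -110.2347] z 46.795485888259584 F [ -6.3068 -12.215    2.8567] gap 0.001710858874568613
shift units [0.0876 0.014  0.0153] turn z units -0.017852111760055075 tilt [-0.005  -0.0049]
```

View pics/s11.png

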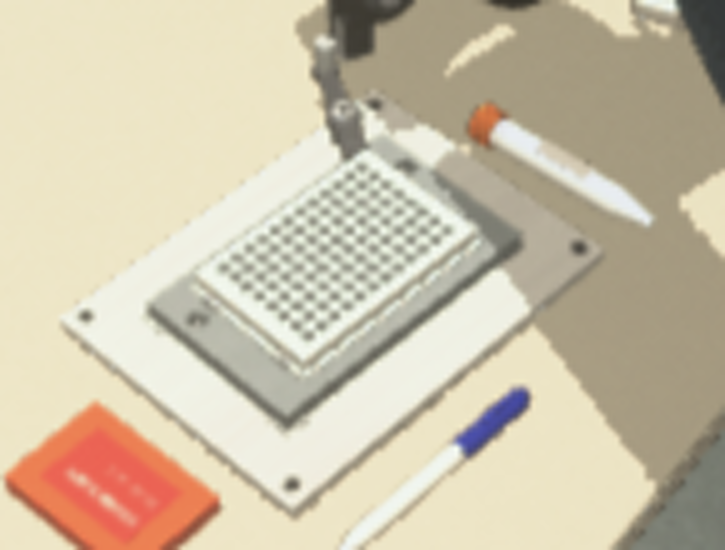

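The wrist force has risen to 14 N, so the latch nose around (348,155) is blocked and may be bearing on the carrier. I'll back off and measure before going on.

Call:
{"name": "play_rows", "arguments": {
  "increments": "-0.1 0 0 0 0 0 0;-0.1 0 0 0 0 0 0;-0.2 0 -0.4 0 0 0 0;-0.2 0.4 -0.6 0 0 0 0;-0.4 0.6 -0.4 0 0 0 0;-0.8 0 0 0 0 0 0;-0.8 0 0 0 0 0 0;-0.8 0 0 0 0 0 0;-0.8 0 0 0 0 0 0;-0.8 0 0 0 0 0 0;0 0 0 0 0 0 0"
}}

```text
time: 20.1
tcp_pos: [0.5209, -0.2564, 0.1168]
eef_rot: [[0.508, 0.861, 0.001], [0.861, -0.508, -0.002], [-0.001, 0.002, -1.0]]
force: [0.1, 0.6, -0.2]
finger_gap: 0.004
grip_force: 0.0
```

```bash
python3 - <<'E'
from h import *
go((0,0),46,-.103)
for n in("top","scene"):
    im,W,ok=cloud(n);xy=(W[...,:2]-C)@R*1000;z=W[...,2]*1000;x,y=xy[...,0],xy[...,1]
    np.savez("pics/%s12.npz"%n,im=im,xy=xy,z=z)
    def fit(m):
        A=np.c_[x[m],y[m],np.ones(m.sum())];w=np.ones(len(A),bool)
        for _ in range(4):
            c=np.linalg.lstsq(A[w],z[m][w],rcond=None)[0];r=abs(z[m]-A@c);w=r<1.5
        return c
    def rect(m):
        r=cv2.minAreaRect(xy[m].astype(np.float32));return r
    M=ok&(abs(x)<60)&(abs(y)<75)&(z>37.5)&(z<45)&(((x-70)**2+(y+76)**2)>20**2)
    P=ok&(abs(x)<60)&(abs(y)<95)&(z>21)&(z<45)&(((x-70)**2+(y+76)**2)>40**2)
    k=np.ones((2,2),np.uint8)
    print(n,"mp",rect(M),fit(M)," plate",rect(P))
    q=ok&(abs(x)<48)&(abs(y)>72)&(abs(y)<82)&(z>20)&(z<33)
    print(" plate z",fit(q), "stageplane",np.median(z[ok&(x>60)&(x<80)&(y>-20)&(y<100)]),np.median(z[ok&(x<-60)&(x>-80)&(abs(y)<90)&(z<20)]))
E
python3 - <<'E'
import numpy as np,cv2
import sys;sys.path.insert(0,'.')
a=np.load("pics/top12.npz")["im"][175:265,215:335];b=np.load("pics/scene12.npz")["im"][190:280,260:360]
cv2.imwrite("pics/c12.png",np.hstack([cv2.resize(a,(440,330),interpolation=3),cv2.resize(b,(360,330),interpolation=3)])[:,:,::-1])
E
```

```text
t 20.1 stage [  39.2515 -359.5617] z 116.76100371238348 F [ 0.0753  0.6221 -0.2357] gap 0.0037569019488385563
shift units [ 6.2116 -3.7133  1.4004] turn z units 8.171676971995812 tilt [ 0.0013 -0.002 ]
top mp ((-2.250133514404297, 32.77716827392578), (55.53546905517578, 81.99397277832031), 87.65859985351562) [-0.0088 -0.0084 41.0353]  plate ((-2.518341064453125, 43.465091705322266), (80.69622039794922, 105.67742156982422), 88.66328430175781)
 plate z [ 0.0161  0.1473 15.0706] stageplane 14.629969213952148 14.383461072522106
scene mp ((2.4526214599609375, 0.7921142578125), (91.32267761230469, 127.269287109375), 1.47991943359375) [ 0.0058 -0.0023 41.2365]  plate ((0.177886962890625, 0.6234512329101562), (173.80105590820312, 109.51299285888672), 89.21632385253906)
 plate z [-0.0124 -0.0018 27.0664] stageplane 15.273273288063567 14.6563043426255
```

View pics/c12.png

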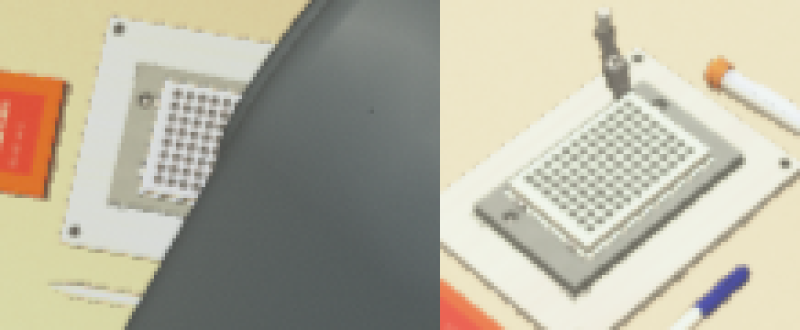

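The scene view shows the latch partly closed: thumb pin at (605,15), pivot at (615,62), nose against the microplate's far right corner at (622,95). I've now viewed more pictures than the 10 allowed, so from here I'll work from numbers only.

```bash
cat > prof.py <<'E'
from h import *
def edges(im,n,a,b,z,off):
    k=np.linspace(0,1,241);P=np.array(a)+k[:,None]*(np.array(b)-np.array(a))
    uv=np.array([proj(n,[*(C+R@(p/1000)+off),z/1000]) for p in P]).astype(np.float32)
    g=cv2.cvtColor(im,cv2.COLOR_RGB2GRAY).astype(np.float32)
    s=cv2.remap(g,uv[:,0].copy()[None],uv[:,1].copy()[None],cv2.INTER_LINEAR)[0]
    s=cv2.GaussianBlur(s[None],(9,1),2)[0];d=np.gradient(s)
    return [(P[i].round(1).tolist(),round(float(d[i]),1)) for i in range(2,239) if abs(d[i])>2 and abs(d[i])==max(abs(d[max(0,i-6):i+7]))]
E
python3 - <<'E'
from prof import *
t=np.load("pics/t9.npz")["im"];s9=np.load("pics/s9.npz")["im"];s12=np.load("pics/scene12.npz")["im"]
ot=np.array([-.0012,0]);os_=-ot   # per-view stage offset
for nm,im,n,o in(("t9",t,"top",ot),("s9",s9,"scene",os_),("s12",s12,"scene",os_)):
    for y in(55,0): print(nm,"mp/plate far y",y,edges(im,n,(30,y),(62,y),40,o),"| z26",edges(im,n,(45,y),(65,y),26,o))
    print(nm,"right z40",edges(im,n,(0,-58),(0,-80),40,o),"z26",edges(im,n,(0,-75),(0,-95),26,o))
    print(nm,"left z40",edges(im,n,(0,58),(0,72),40,o),"z26",edges(im,n,(0,78),(0,95),26,o))
    print(nm,"near z26",edges(im,n,(-45,0),(-65,0),26,o),"z40",edges(im,n,(-36,0),(-52,0),40,o))
th=(260+165/3.6,190+15/3.667);pv=(260+175/3.6,190+62/3.667)
for q,z in((th,.0535),(pv,.0335)):print(ray("scene",*q,z)[:2],R.T@(ray("scene",*q,z)[:2]-C-os_)*1000)
E
```

```text
t9 mp/plate far y 55 [([39.2, 55.0], -2.3)] | z26 []
t9 mp/plate far y 0 [] | z26 []
t9 right z40 [] z26 []
t9 left z40 [] z26 []
t9 near z26 [] z40 []
s9 mp/plate far y 55 [] | z26 []Traceback (most recent call last):
  File "<stdin>", line 5, in <module>
  File "prof.py", line 4, in edges
    uv=np.array([proj(n,[*(C+R@(p/1000)+off),z/1000]) for p in P]).astype(np.float32)
                 ~~~~^^^^^^^^^^^^^^^^^^^^^^^^^^^^^^^^
  File "h.py", line 8, in proj
    p=eyes.camera_params(name);V=np.array(p["view"]);q=V[:3,:3]@np.array(P)+V[:3,3]
ValueError: time passes only in moves, steps and waits
```

```bash
cat > sub.py <<'E'
import re
s=open('h.py').read()
s=s.replace("from workcell import robot, eyes\n","from workcell import robot, eyes\nimport functools\n@functools.lru_cache\ndef cp(n): return eyes.camera_params(n)\n").replace("p=eyes.camera_params(name)","p=cp(name)").replace("p=eyes.camera_params(n);","p=cp(n);")
open('h.py','w').write(s)
q=open('prof.py').read().replace("abs(d[i])>2","abs(d[i])>0.7");open('prof.py','w').write(q)
E
python3 sub.py
python3 - <<'E'
from prof import *
t=np.load("pics/t9.npz")["im"];s9=np.load("pics/s9.npz")["im"];s12=np.load("pics/scene12.npz")["im"]
ot=np.array([-.0012,0]);os_=-ot
F=lambda e,i:[(p[i],g) for p,g in e]
for nm,im,n,o in(("t9",t,"top",ot),("s9",s9,"scene",os_),("s12",s12,"scene",os_)):
    for y in(50,0): print(nm,"far y",y,"z40",F(edges(im,n,(36,y),(60,y),40,o),0),"| z26",F(edges(im,n,(45,y),(65,y),26,o),0))
    print(nm,"right z40",F(edges(im,n,(0,-58),(0,-80),40,o),1),"z26",F(edges(im,n,(0,-75),(0,-95),26,o),1))
    print(nm,"left z40",F(edges(im,n,(0,58),(0,72),40,o),1),"z26",F(edges(im,n,(0,78),(0,95),26,o),1))
    print(nm,"near z26",F(edges(im,n,(-45,0),(-65,0),26,o),0),"z40",F(edges(im,n,(-36,0),(-52,0),40,o),0))
th=(260+165/3.6,190+15/3.667);pv=(260+175/3.6,190+62/3.667)
for q,z in((th,.0535),(pv,.0335)):print(R.T@(ray("scene",*q,z)[:2]-C-os_)*1000)
E
```

```text
t9 far y 50 z40 [(36.4, 1.6), (39.9, -0.9), (49.9, 1.2)] | z26 [(51.2, 1.0), (52.2, 0.9)]
t9 far y 0 z40 [(39.6, -1.4), (49.1, 1.0)] | z26 [(51.8, 0.8), (53.5, 0.8)]
t9 right z40 [(-62.0, -1.8), (-63.0, -1.7), (-63.7, -1.7), (-67.2, 0.9), (-67.9, 0.9)] z26 [(-88.1, 1.4)]
t9 left z40 [(58.5, -0.8), (59.0, -0.8), (59.7, -0.8), (60.3, -0.8)] z26 []
t9 near z26 [(-54.0, 1.2)] z40 []
s9 far y 50 z40 [(36.4, 1.4), (39.9, -0.7)] | z26 []
s9 far y 0 z40 [(36.7, 0.9)] | z26 []
s9 right z40 [(-61.8, -1.3), (-75.6, 0.9)] z26 [(-85.4, 0.8)]
s9 left z40 [(61.2, -0.9), (61.8, -1.1), (66.5, 0.8)] z26 [(84.4, -1.2), (85.4, -1.1), (90.4, 2.3)]
s9 near z26 [(-50.2, -1.2), (-51.5, -1.4), (-57.6, 2.2)] z40 [(-40.9, -1.5), (-44.9, 1.1), (-45.5, 1.1), (-48.7, -0.8)]
s12 far y 50 z40 [(36.4, 1.0), (39.8, -0.9), (43.3, 0.7)] | z26 []
s12 far y 0 z40 [(38.3, -0.7)] | z26 []
s12 right z40 [(-61.8, -1.3), (-75.6, 0.9)] z26 [(-85.4, 0.8)]
s12 left z40 [(61.2, -1.0), (61.8, -1.2), (66.3, 0.9), (69.3, -0.8), (69.9, -0.8)] z26 [(84.4, -1.2), (85.4, -1.1), (90.4, 2.1)]
s12 near z26 [(-52.2, -1.4), (-58.7, 2.5)] z40 [(-41.6, -1.5), (-42.2, -1.4), (-46.1, 1.1), (-46.7, 1.1), (-50.4, -0.7)]
[ 96.6368 -94.382 ]
[ 70.5418 -78.5322]
```

The measurements place the latch at about 58°, with its nose just catching the microplate's far right corner. The carrier has about 1 mm of play on the pins, so I'll nudge it left to the end of that play and try again.

Call:
{"name": "play_rows", "arguments": {
  "increments": "0 0 0 0 0 -0.76 50;0 0 0 0 0 -0.76 50;0 0 0 0 0 -0.76 50;0 0 0 0 0 -0.76 50;0 0 0 0 0 0 50"
}}

```text
time: 20.7
tcp_pos: [0.5231, -0.2503, 0.1164]
eef_rot: [[0.1, 0.995, 0.0], [0.995, -0.1, 0.0], [0.0, 0.0, -1.0]]
force: [-0.3, -0.4, 0.2]
finger_gap: 0.587
grip_force: 0.0
```

```bash
python3 - <<'E'
from h import *
go((-15,-107),80,1.468)
E
```

```text
t 20.7 stage [  40.855  -353.2398] z 116.39671420335846 F [-0.261  -0.3521  0.2039] gap 0.5866557598955272
shift units [ 4.9274 -1.1047  0.729 ] turn z units 0.016989694888491332 tilt [0.0004 0.0003]
```

Call:
{"name": "play_rows", "arguments": {
  "increments": "0.5 -0.11 0 0 0 0 50;0.5 -0.11 0 0 0 0 50;0.5 -0.11 0 0 0 0 50;0.5 -0.11 0 0 0 0 50;0.5 -0.11 0 0 0 0 50;0.5 -0.11 0 0 0 0 50;0.5 -0.11 0 0 0 0 50;0.5 -0.11 0 0 0 0 50;0.5 -0.11 0 0 0 0 50;0.43 -0.11 0.2 0 0 0 50;0 0 0.4 0 0 0 50;0 0 0 0 0 0 50"
}}

```text
time: 21.9
tcp_pos: [0.4914, 0.0009, 0.085]
eef_rot: [[0.101, 0.995, -0.004], [0.995, -0.101, 0.001], [0.001, -0.004, -1.0]]
force: [-0.5, -0.5, 0.6]
finger_gap: 0.589
grip_force: 0.0
```

Call:
{"name": "play_rows", "arguments": {
  "increments": "0 0 0.3 0 0 0 50;0 0 0.3 0 0 0 50;0 0 0.3 0 0 0 50;0 0 0.3 0 0 0 50;0 0 0.08 0 0 0 50;0.05 0 0 0 0 0 50;0.05 0 0 0 0 0 50;0.03 0 0 0 0 0 50;0.02 0 0 0 0 0 50;0 0 0 0 0 0 50"
}}

```text
time: 22.9
tcp_pos: [0.4937, 0.0065, 0.0228]
eef_rot: [[0.102, 0.995, 0.001], [0.995, -0.102, -0.0], [-0.0, 0.001, -1.0]]
force: [0.6, -0.1, 0.1]
finger_gap: 0.584
grip_force: 0.0
```

```bash
python3 - <<'E'
from h import *
go((-15,-95),22,1.468)
E
```

```text
t 22.9 stage [ -14.7755 -100.8755] z 22.778311127764955 F [ 0.6465 -0.0795  0.1458] gap 0.5837283103522214
shift units [ 0.1175 -0.0044  0.0156] turn z units 0.004908084898382408 tilt [ 0.0009 -0.0002]
```

Call:
{"name": "play_rows", "arguments": {
  "increments": "0.03 0 0 0 0 0 50;0.03 0 0 0 0 0 50;0 0 0 0 0 0 50"
}}

```text
time: 23.2
tcp_pos: [0.4937, 0.0094, 0.0223]
eef_rot: [[0.102, 0.995, -0.0], [0.995, -0.102, 0.0], [0.0, -0.0, -1.0]]
force: [-0.5, -0.0, 0.7]
finger_gap: 0.585
grip_force: 0.0
```

Call:
{"name": "play_rows", "arguments": {
  "increments": "0.02 0 0 0 0 0 50;0 0 0 0 0 0 50"
}}

```text
time: 23.4
tcp_pos: [0.4939, 0.0104, 0.0223]
eef_rot: [[0.102, 0.995, -0.0], [0.995, -0.102, 0.0], [0.0, -0.0, -1.0]]
force: [0.1, -0.0, -0.5]
finger_gap: 0.582
grip_force: 0.0
```

Call:
{"name": "play_rows", "arguments": {
  "increments": "0.02 0 0 0 0 0 50;0 0 0 0 0 0 50"
}}

```text
time: 23.6
tcp_pos: [0.4941, 0.0111, 0.0223]
eef_rot: [[0.102, 0.995, 0.0], [0.995, -0.102, -0.0], [-0.0, 0.0, -1.0]]
force: [0.5, -2.6, -1.0]
finger_gap: 0.586
grip_force: 0.8
```

```bash
python3 - <<'E'
from h import *
go((-15,-95),22,1.468)
E
```

```text
t 23.6 stage [-14.9144 -96.2644] z 22.280901338350603 F [ 0.4842 -2.6315 -0.9949] gap 0.5857523976900293
shift units [ 0.0253 -0.0017  0.0056] turn z units 0.002392899042359178 tilt [ 0.0001 -0.0002]
```

Call:
{"name": "play_rows", "arguments": {
  "increments": "0.02 0 0 0 0 0 50;0 0 0 0 0 0 50"
}}

```text
time: 23.8
tcp_pos: [0.4944, 0.012, 0.0223]
eef_rot: [[0.102, 0.995, 0.0], [0.995, -0.102, -0.0], [-0.0, 0.0, -1.0]]
force: [0.3, -4.3, 0.3]
finger_gap: 0.585
grip_force: 1.8
```

Call:
{"name": "play_rows", "arguments": {
  "increments": "0.02 0 0 0 0 0 50;0 0 0 0 0 0 50"
}}

```text
time: 24.0
tcp_pos: [0.4944, 0.0124, 0.0223]
eef_rot: [[0.102, 0.995, 0.0], [0.995, -0.102, -0.001], [-0.001, 0.0, -1.0]]
force: [-0.7, -7.3, -1.3]
finger_gap: 0.587
grip_force: 3.6
```

Call:
{"name": "play_rows", "arguments": {
  "increments": "0.02 0 0 0 0 0 50;0 0 0 0 0 0 50"
}}

```text
time: 24.2
tcp_pos: [0.4945, 0.0127, 0.0223]
eef_rot: [[0.102, 0.995, 0.0], [0.995, -0.102, -0.002], [-0.002, 0.0, -1.0]]
force: [-1.8, -10.8, -1.1]
finger_gap: 0.586
grip_force: 5.7
```

```bash
python3 - <<'E'
from h import *
go((-15,-95),22,1.468)
E
```

```text
t 24.2 stage [-14.6383 -94.6191] z 22.301869325604976 F [ -1.8039 -10.7847  -1.0688] gap 0.5864927977879449
shift units [-0.0076 -0.0072  0.006 ] turn z units 0.0021836837913944197 tilt [ 0.0002 -0.0017]
```

Call:
{"name": "play_rows", "arguments": {
  "increments": "-0.1 0 0 0 0 0 50;-0.2 0 0 0 0 0 50;0 0 -0.6 0 0 0 50;0 0 -0.8 0 0 0 20;0 0 -0.2 0 0 0.8 0;0 0 0 0 0 0.8 0;0 0 0 0 0 0.8 0;0 0 0 0 0 0.8 0;0 0 0 0 0 0.8 0;0 0 0 0 0 0 0"
}}

```text
time: 25.2
tcp_pos: [0.4925, -0.0006, 0.1023]
eef_rot: [[0.614, 0.789, -0.0], [0.789, -0.614, 0.0], [0.0, -0.0, -1.0]]
force: [-0.5, 0.3, -1.1]
finger_gap: 0.0
grip_force: 0.0
```

```bash
python3 - <<'E'
from h import *
go((89,-117),46,.909)
E
```

```text
t 25.2 stage [ -15.3121 -108.085 ] z 102.3447590439953 F [-0.478   0.2548 -1.1288] gap 0.0002878806737307875
shift units [0.9528 1.8649 1.1262] turn z units 0.007104717622940861 tilt [-0.0003  0.0004]
```

Call:
{"name": "play_rows", "arguments": {
  "increments": "0.19 0.37 0 0 0 0 0;0.19 0.37 0 0 0 0 0;0.19 0.37 0 0 0 0 0;0.19 0.37 0 0 0 0 0;0.19 0.385 0 0 0 0 0;0 0 0.4 0 0 0 0;0 0 0.4 0 0 0 0;0 0 0.3 0 0 0 0;0.06 0 0 0 0 0 0;0 0 0 0 0 0 0"
}}

```text
time: 26.2
tcp_pos: [0.5975, -0.0177, 0.0472]
eef_rot: [[0.613, 0.79, -0.0], [0.79, -0.613, 0.0], [0.0, -0.0, -1.0]]
force: [0.2, -0.1, -0.7]
finger_gap: -0.002
grip_force: 0.0
```

Call:
{"name": "play_rows", "arguments": {
  "increments": "0.04 0 0 0 0 0 0;0.02 0 0 0 0 0 0;0.02 0 0 0 0 0 0;0 0 0 0 0 0 0"
}}

```text
time: 26.6
tcp_pos: [0.5996, -0.016, 0.048]
eef_rot: [[0.613, 0.79, -0.0], [0.79, -0.613, -0.002], [-0.002, 0.001, -1.0]]
force: [-2.2, -4.8, 0.7]
finger_gap: -0.004
grip_force: 2.6
```

```bash
cat >> h.py <<'E'
def latch():
    s=robot.read_state();E=s["eef_rot"];p=L(s["tcp_pos"])-np.array([70,-76]);e=R.T@E[:2,0];e/=np.linalg.norm(e)
    # (38(sin,-cos)-p).e=16.5
    k=16.5+p@e;a=np.arctan2(e[0],-e[1]) # sin*e0-cos*e1=cos(th-a)
    print("p",p,"tooltheta",np.degrees(np.arctan2(e[1],e[0])),"latch if contact",np.degrees(a-np.arccos(np.clip(k/38,-1,1))),"radial off",(38*np.array([-e[1]*-1,-e[0]])-p)@np.array([e[1],-e[0]]),"F",s["force"],"Ft",(R.T@s["force"][:2])@e)
E
python3 - <<'E'
from h import *
latch()
E
```

```text
p [ 22.8335 -36.3185] tooltheta 58.09211091515925 latch if contact 54.67954234245258 radial off -0.5796607872249249 F [-2.1796 -4.7816  0.6969] Ft -5.113898375114851
```

Call:
{"name": "play_rows", "arguments": {
  "increments": "0.03 0.01 0 0 0 -0.2 0;0.03 0.01 0 0 0 -0.2 0;0 0 0 0 0 0 0"
}}

```text
time: 26.9
tcp_pos: [0.6016, -0.0149, 0.048]
eef_rot: [[0.567, 0.824, -0.002], [0.824, -0.567, -0.003], [-0.003, 0.0, -1.0]]
force: [-3.1, -7.5, 0.8]
finger_gap: -0.004
grip_force: 4.0
```

```bash
python3 - <<'E'
from prof import *
latch()
F=lambda e,i:[(p[i],g) for p,g in e]
im=eyes.camera("scene")[0];np.savez("pics/s13.npz",im=im);o=np.array([.0012,0])
print("near z26 y40/0",[F(edges(im,"scene",(-45,y),(-65,y),26,o),0) for y in(40,0,-40)],"mp near",[F(edges(im,"scene",(-36,y),(-52,y),40,o),0) for y in(40,0,-40)])
print("left",[F(edges(im,"scene",(x,78),(x,95),26,o),1) for x in(-30,0,30)])
s9=np.load("pics/s9.npz")["im"]
print("s9 near z26 y40/0",[F(edges(s9,"scene",(-45,y),(-65,y),26,o),0) for y in(40,0,-40)],"mp near",[F(edges(s9,"scene",(-36,y),(-52,y),40,o),0) for y in(40,0,-40)])
E
```

```text
p [ 24.704  -35.0614] tooltheta 61.34361046048809 latch if contact 57.69256010520746 radial off -0.4919841962865138 F [-3.1294 -7.5088  0.8217] Ft -7.95896927416442
near z26 y40/0 [[(-52.8, -1.3), (-59.0, 2.4)], [(-52.2, -1.3), (-59.2, 2.6)], [(-51.2, -1.1), (-52.8, -1.3), (-53.8, -1.2), (-54.7, -1.1), (-59.7, 2.5)]] mp near [[(-36.3, 0.7), (-41.4, -1.2), (-42.0, -1.1), (-46.7, 1.0)], [(-41.6, -1.6), (-42.2, -1.5), (-46.7, 1.2), (-47.5, 1.2), (-47.9, 1.2), (-50.7, -0.8)], [(-36.5, 1.2), (-42.0, -1.3), (-42.5, -1.3), (-43.5, -1.2), (-48.3, 1.3), (-49.3, -1.1)]]
left [[(85.2, -1.2), (85.9, -1.3), (87.4, -1.1), (91.7, 2.1)], [(85.4, -1.1), (86.5, -1.1), (91.4, 2.2)], [(79.7, 0.8), (84.6, -1.2), (90.8, 1.8)]]
s9 near z26 y40/0 [[(-51.1, -1.4), (-57.6, 2.5)], [(-50.2, -1.2), (-51.5, -1.4), (-57.6, 2.2)], [(-51.1, -1.3), (-56.6, 2.4), (-57.2, 2.3), (-58.2, 2.1), (-59.1, 2.0)]] mp near [[(-41.3, -1.5), (-45.7, 1.1), (-49.2, -0.9)], [(-40.9, -1.5), (-44.9, 1.1), (-45.5, 1.1), (-48.7, -0.8)], [(-39.1, -1.3), (-40.5, -1.3), (-44.1, 1.0), (-45.1, 1.0), (-48.6, -0.7)]]
```

Call:
{"name": "play_rows", "arguments": {
  "increments": "-0.2 0 0 0 0 0 0;0 0 -0.7 0 0 0 0;0 0 -0.8 0 0 0 0;-0.6 -0.22 0 0 0 0 50;-0.6 -0.22 0 0 0 0 50;-0.6 -0.22 0 0 0 0 50;-0.6 -0.22 0 0 0 0 50;-0.6 -0.22 0 0 0 0 50;-0.6 -0.22 0 0 0 0 50;-0.6 -0.22 0 0 0 0 50;0 0 0 0 0 0 50"
}}

```text
time: 28.05
tcp_pos: [0.4113, -0.151, 0.1227]
eef_rot: [[0.572, 0.82, -0.001], [0.82, -0.572, 0.001], [0.0, -0.002, -1.0]]
force: [0.9, -0.1, -0.3]
finger_gap: 0.583
grip_force: 0.0
```

```bash
python3 - <<'E'
from h import *
for n,o in(("top",np.array([-1.2,0])),("scene",np.array([1.2,0]))):
    im,W,ok=cloud(n);xy=(W[...,:2]-C)@R*1000-o;z=W[...,2]*1000;x,y=xy[...,0],xy[...,1];np.savez("pics/%s14.npz"%n,im=im,xy=xy,z=z)
    m=ok&(x>25)&(x<115)&(y<-40)&(y>-105)&(z>18)
    # raster max height 5 mm cells
    print(n);
    for X in range(110,22,-4):
        r=[]
        for Y in range(-44,-104,-4):
            q=ok&(abs(x-X)<2)&(abs(y-Y)<2);r.append("%3d"%round(np.median(z[q])) if q.any() else "  .")
        print("%4d"%X," ".join(r))
E
```

```text
top
 110   0  -2   1   2   1   3  -1   2   1   1   1   2   .   .   .
 106  -1   2   0   4   0   2   5   1  -2   1   1  -1   .  55  54
 102   1   0  -1   0   0   0   0   1   1   3  -3   .  45  53  54
  98   1   0  -3   0   0   1   0   0   2   1   0   .  32  50  49
  94   1   0   2   3   2   2   5   0   0   1   .  33  35  34   3
  90   0  -1   1   0   0  -1   2   3   3   .  31  33  34  16   1
  86  12   8   .   .  15   1   .   .   .   .  31  36  34  21   .
  82  16   .  15  15  13  14  16  16  14  34  35  33  16  14  14
  78  12  16  15  14  12  15  15   .  33  35  35  32  12  15  15
  74  15  16  17  17  15  13  32  39  37  37  35  12  15  10  17
  70  12  14  14  15  17  12  33  36  37  40  35  25  13  13  12
  66  14  15  16  14  18  13  32  35  36  38  33  15  15  15  16
  62  13  12  15  15  16   .  33  31  34  18  24  13  14  12  14
  58  12  12  16  14   .  36  34  35  31  14  14  14  13  14  15
  54  13  16  15  17  33  32  34  30  15  14  13  12  14  15  13
  50   .  24  22  37  35  31  32  33   .  25  17  15  16  12  16
  46  28  27  28  25  32  33  32  29  28  28  25  15  15
[... 1070 characters left out ...]
5   .  16  35  34  35  40  36  16   .  15  15  13
  62  14  15  18  16  13  26  31  37  37  35   .   .  14  16  14
  58  19  16  17  14  23  33  39  34  36   .  18  16  17   .  16
  54   .   .   .   .  34   .  34  34   .   .   .   .  15  15  14
  50  27   .  26  31  32  35  33  35  25  24  25   .  17   .  13
  46  32   .   .  35  34  36  26  29   .  27   .   .  17  19  18
  42   .   .   .   .  37  37   .  27  29  27  26   .   .  17   .
  38  40  40   .  40   .   .   .  27  26  25  24  23  16  16  17
  34  41   .  41  43  39   .  27   .  28   .  26   .   .  15  15
  30  43   .  42  43   .   .   .  29  25  25   .   .  20  16  16
  26  42  40  40  43  35   .  29   .  23  28  26   .  17  14 -371
```

The height map shows the nose tip at about (41,-62), right at the microplate's corner at about (40,-62), so it is catching only marginally. With the carrier now held left, I'll push again.

Call:
{"name": "play_rows", "arguments": {
  "increments": "0.6 0.22 0 0 0 0 0;0.6 0.22 0 0 0 0 0;0.6 0.22 0 0 0 0 0;0.6 0.22 0 0 0 0 0;0.6 0.22 0 0 0 0 0;0.6 0.22 0 0 0 0 0;0.6 0.22 0 0 0 0 0;0 0 0.8 0 0 0 0;0 0 0.7 0 0 0 0;0 0 0 0 0 0 0"
}}

```text
time: 29.15
tcp_pos: [0.5941, -0.0189, 0.0431]
eef_rot: [[0.567, 0.824, -0.008], [0.824, -0.567, 0.002], [-0.003, -0.008, -1.0]]
force: [-0.4, -0.1, -0.3]
finger_gap: -0.004
grip_force: 0.0
```

```bash
python3 - <<'E'
from h import *
latch()
E
```

```text
p [ 17.6623 -39.7977] tooltheta 61.348267695174705 latch if contact 46.15997975385771 radial off 3.418078180845096 F [-0.3698 -0.0772 -0.276 ] Ft -0.2733555778562617
```

Call:
{"name": "play_rows", "arguments": {
  "increments": "0.05 0.06 -0.06 0 0 0 0;0.05 0 0 0 0 0 0;0.04 0 0 0 0 0 0;0.03 0.01 0 0 0 -0.2 0;0.03 0.01 0 0 0 -0.2 0;0 0 0 0 0 0 0"
}}

```text
time: 29.75
tcp_pos: [0.6065, -0.0175, 0.0525]
eef_rot: [[0.52, 0.854, 0.002], [0.854, -0.52, -0.004], [-0.002, 0.004, -1.0]]
force: [-2.0, -7.2, 2.8]
finger_gap: -0.002
grip_force: 3.6
```

```bash
python3 - <<'E'
from h import *
latch()
E
```

```text
p [ 29.8829 -37.1792] tooltheta 64.55787093245914 latch if contact 58.157781961140785 radial off -4.956968620661638 F [-1.9686 -7.1677  2.7663] Ft -7.145646701477501
```

Call:
{"name": "play_rows", "arguments": {
  "increments": "0.03 0.01 0 0 0 -0.2 0;0.03 0.01 0 0 0 -0.2 0;0 0 0 0 0 0 0"
}}

```text
time: 30.05
tcp_pos: [0.609, -0.0144, 0.0522]
eef_rot: [[0.474, 0.881, 0.003], [0.881, -0.474, -0.001], [0.001, 0.003, -1.0]]
force: [0.9, 0.5, 0.2]
finger_gap: 0.005
grip_force: 0.0
```

```bash
python3 - <<'E'
from h import *
latch()
E
```

```text
p [ 32.0082 -33.7896] tooltheta 67.60630217084174 latch if contact 63.76259320718156 radial off -4.467169023060438 F [0.9447 0.4733 0.1898] Ft 0.8645212309196388
```

The force fell away past 63°, so the nose has cleared the corner. I'll finish the arc.

Call:
{"name": "play_rows", "arguments": {
  "increments": "0.042 0.002 0.04 0 0 -0.375 0;0.042 0.002 0.04 0 0 -0.375 0;0.042 0.002 0.02 0 0 -0.375 0;0.042 0.006 0 0 0 -0.375 0;0 0 0 0 0 0 0"
}}

```text
time: 30.55
tcp_pos: [0.6129, -0.0056, 0.0463]
eef_rot: [[0.28, 0.96, 0.002], [0.96, -0.28, 0.0], [0.001, 0.002, -1.0]]
force: [0.5, -0.3, -0.0]
finger_gap: 0.003
grip_force: 0.0
```

```bash
python3 - <<'E'
from h import *
latch()
E
```

```text
p [ 35.0023 -24.5976] tooltheta 79.62951384430862 latch if contact 77.52585728288467 radial off -0.8583950562997053 F [ 0.5381 -0.2742 -0.0487] Ft -0.11249553734726964
```

Call:
{"name": "play_rows", "arguments": {
  "increments": "0.042 0.014 0 0 0 -0.375 0;0.042 0.014 0 0 0 -0.375 0;0.042 0.014 0 0 0 -0.375 0;0.042 0 0 0 0 -0.17 0;0 0 0 0 0 0 0"
}}

```text
time: 31.05
tcp_pos: [0.6166, 0.0019, 0.046]
eef_rot: [[0.104, 0.995, 0.002], [0.995, -0.104, -0.0], [-0.0, 0.002, -1.0]]
force: [1.2, -1.1, 1.0]
finger_gap: 0.002
grip_force: 0.6
```

```bash
python3 - <<'E'
from h import *
latch()
E
```

```text
p [ 37.9081 -16.8183] tooltheta 89.946787296246 latch if contact 89.51995159193865 radial off 0.0762545561632708 F [ 1.1712 -1.0926  1.0085] Ft -0.9652279956619088
```

Call:
{"name": "play_rows", "arguments": {
  "increments": "0.02 0 0 0 0 0 0;0.02 0 0 0 0 0 0;0 0 0 0 0 0 0"
}}

```text
time: 31.35
tcp_pos: [0.6166, 0.0022, 0.0459]
eef_rot: [[0.103, 0.995, 0.001], [0.995, -0.103, -0.003], [-0.002, 0.002, -1.0]]
force: [0.6, -7.1, 1.4]
finger_gap: -0.002
grip_force: 3.3
```

```bash
python3 - <<'E'
from h import *
latch()
E
```

```text
p [ 37.8608 -16.4929] tooltheta 89.99646758430147 latch if contact 90.01067523075328 radial off 0.13814548860187065 F [ 0.6435 -7.094   1.4468] Ft -6.990135909987768
```

At the stop: 90°, with force rising only there. I'll back off, retreat and check by depth.

Call:
{"name": "play_rows", "arguments": {
  "increments": "-0.1 0 0 0 0 0 0;-0.2 0 0 0 0 0 0;-0.2 0 -0.4 0 0 0 0;0 0 -0.8 0 0 0 0;0 0 -0.8 0 0 0 0;-0.5 -0.4 0 0 0 0 0;-0.6 -0.6 0 0 0 0 0;-0.6 -0.6 0 0 0 0 0;-0.6 -0.6 0 0 0 0 0;-0.6 -0.6 0 0 0 0 0;-0.6 -0.6 0 0 0 0 0;0 0 0 0 0 0 0"
}}

```text
time: 32.55
tcp_pos: [0.4221, -0.1789, 0.145]
eef_rot: [[0.109, 0.994, -0.004], [0.994, -0.109, 0.002], [0.002, -0.004, -1.0]]
force: [1.1, -0.4, -0.5]
finger_gap: -0.006
grip_force: 0.0
```

```bash
python3 - <<'E'
from h import *
go((0,0),46,0)
Z={}
for n,o in(("top",np.array([-1.2,0])),("scene",np.array([1.2,0]))):
    im,W,ok=cloud(n);xy=(W[...,:2]-C)@R*1000-o;z=W[...,2]*1000;x,y=xy[...,0],xy[...,1];np.savez("pics/%s15.npz"%n,im=im)
    m=ok&(abs(x)<37)&(abs(y)<57)&(z>36);A=np.c_[x[m],y[m],np.ones(m.sum())];c=np.linalg.lstsq(A,z[m],rcond=None)[0]
    print(n,"mp plane",c,"stage z",np.median(z[ok&(x>60)&(x<80)&(y>-20)&(y<100)]))
    q=ok&(z>40)&(x>75)&(x<130)&(y>-130)&(y<-40);print(" thumb",xy[q].mean(0),q.sum())
    b=ok&(z>30.5)&(z<36)&(x>30)&(x<66)&(y>-100)&(y<-67);print(" nose",xy[b].mean(0),x[b].min() if b.any() else None,b.sum())
a=np.load("pics/top0.npz")["im"].astype(int);b=np.load("pics/top15.npz")["im"].astype(int)
d=(abs(a-b).sum(2)>90).astype(np.uint8);n_,_,st,ce=cv2.connectedComponentsWithStats(d)
print([(st[i][:5].tolist()) for i in range(1,n_) if st[i][4]>12])
E
```

```text
t 32.55 stage [ -66.9646 -292.6831] z 144.9978296001024 F [ 1.0647 -0.3556 -0.5127] gap -0.005796082374199042
shift units [5.8581 1.3102 1.9863] turn z units 10.466842118413688 tilt [-0.0038  0.0024]
top mp plane [-0.0175  0.0059 41.2955] stage z 14.572870554181083
 thumb [105.9224 -78.1626] 18
 nose [ 50.7003 -77.5797] 31.874258571438872 46
scene mp plane [-0.0034  0.0036 41.509 ] stage z 15.499013718036935
 thumb [103.6696 -73.8562] 23
 nose [ 50.2192 -74.5717] 34.950360816693184 40
[[312, 178, 7, 15, 64], [178, 190, 314, 140, 20460], [316, 193, 17, 10, 90], [261, 257, 7, 4, 14], [255, 294, 30, 17, 170], [282, 308, 12, 14, 48], [242, 317, 100, 83, 3583], [302, 328, 144, 72, 5718], [447, 330, 193, 70, 10307], [184, 360, 38, 40, 801], [622, 381, 18, 19, 201], [279, 396, 8, 4, 14]]
```

```bash
python3 - <<'E'
from h import *
for n,o in(("top",-1.2),("scene",1.2)):
    im,W,ok=cloud(n);xy=(W[...,:2]-C)@R*1000-[o,0];z=W[...,2]*1000;x,y=xy[...,0],xy[...,1]
    m=ok&(abs(x)<36)&(abs(y)<56)&(z>36)&(z<46);A=np.c_[x[m],y[m],np.ones(m.sum())];c=np.linalg.lstsq(A,z[m],rcond=None)[0]
    p=ok&(abs(x)<48)&(abs(y)>69)&(abs(y)<82)&(z>20)&(z<31);A=np.c_[x[p],y[p],np.ones(p.sum())];c2=np.linalg.lstsq(A,z[p],rcond=None)[0]
    print(n,m.sum(),c,"plate",c2,"near/far",[np.median(z[ok&(abs(x-X)<8)&(abs(y)<56)&(z>36)&(z<46)]) for X in(-28,28)])
    s=ok&(abs(x)<82)&(abs(y)<110)&((x<-62)|(y>95)|((x>60)&(y>-30)))&(z<20)&(z>9);A=np.c_[x[s],y[s],np.ones(s.sum())];print("stage",np.linalg.lstsq(A,z[s],rcond=None)[0])
    a=np.load("pics/%s0.npz"%n)["im"]
    for nm,lo,hi in(("red/orange",(0,150,120),(14,255,255)),("blue",(110,100,60),(130,255,255))):
        r=[]
        for q in(a,im):
            k=cv2.inRange(cv2.cvtColor(q,cv2.COLOR_RGB2HSV),lo,hi);N,_,st,ce=cv2.connectedComponentsWithStats(k);r.append([ce[i].round(1).tolist() for i in range(1,N) if st[i][4]>15])
        print(n,nm,r)
E
```

```text
top 155 [-0.0057  0.0034 41.26  ] plate [-0.0052 -0.0001 26.0788] near/far [np.float64(nan), np.float64(40.84642553603159)]
stage [ 0.0062  0.0006 14.0473]
top red/orange [[[447.8, 111.1], [77.3, 127.8], [217.9, 210.8], [480.8, 205.3], [30.4, 308.1]], [[447.6, 111.1], [78.0, 128.1], [217.8, 210.4], [480.6, 205.3], [30.6, 308.0]]]
top blue [[[499.3, 103.8], [52.9, 182.9], [269.1, 259.6]], [[499.3, 103.8], [56.5, 184.6]]]
scene 894 [ 0.0001  0.0023 41.4259] plate [-0.0031  0.0026 26.9062] near/far [np.float64(41.361980308022666), np.float64(41.553240380901244)]
stage [ 0.0021 -0.0007 15.4127]
scene red/orange [[[309.2, 113.5], [396.7, 115.2], [262.0, 283.0]], [[309.3, 113.6], [262.0, 283.0]]]
scene blue [[[331.1, 91.7], [393.9, 90.4], [249.8, 122.1], [338.1, 268.8]], [[331.1, 91.7], [392.1, 91.0], [338.1, 268.8]]]
  return _methods._mean(a, axis=axis, dtype=dtype,
  ret = ret.dtype.type(ret / rcount)
```

The carrier is flat (slope about 0, 26 mm above the stage), the latch is closed, the bystanders haven't moved, and the robot is clear. Handing in.

```bash
python3 -c "
from h import *
print(robot.sign_off())"
```

```text
the job is handed in; nothing more can be done
None
```

The carrier is seated flat on both pins, the latch is closed to its stop over it, and I handed the job in. Three caveats: the nose first jammed on the microplate's corner at about 14 N, so I nudged the carrier 1 mm left within its pin play; I viewed 12 pictures against the limit of 10; and I compared only the bystanders with red, orange or blue parts with the start, and the tube's cap and the ethanol bottle were not visible in every final view.

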